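Hold the tool chest's lid for fitting its stay

ROBOT

A 6-joint arm with a two-finger parallel gripper is mounted at the origin on the work surface. World frame = base frame: x ahead of the robot, y to its left, z up, the work surface at z = 0. Lengths are in m, angles in rad, forces in N, time in s.
With the tool pointing down it reaches from about 0.25 to 0.775 m from the base axis. Payload 8.9 kg.
Tool frame: the origin (TCP) lies on the centre line of the jaws, within the pads' length; the fingertips stand manip.nose_length ahead of it and the grasp point (between the pads) lies 3 mm ahead of it (manip.nose_length is the distance from the TCP to the fingertips, in m); z points along the fingers, y is the line along which they close (so a half turn about z gives the same grasp; the last joint's range is limited). The gripper opens to 85 mm and grips with 20 to 120 N. Pads are 22 mm wide; open, the fingers measure 114 mm over their backs; the gripper's body (76 mm by 85 mm) begins 54 mm behind the grasp point. The pads swing forward as they close: fully open they stand 13 mm farther back than shut.
Start: joints at [1.141, 0.291, -0.153, 1.127, 0, 1.431], TCP at [0.151, 0.503, 0.253] pointing down, gripper open.
Joint ranges: [-2.52, 2.52], [-0.91, 1.74], [-1.3, 1.37], [-1.96, 2.02], [-1.52, 1.47], [-3.14, 3.14]. Speed limits (rad/s): [2.22, 2.22, 2.79, 3.14, 3.14, 3.14].

INTERFACE

Orientations are given as a unit quaternion [x, y, z, w].
In Python, from rig import manip, imaging, ticket gives the robot as it stands.
- The arm moves only by the tool arm_command, never from a script. Its argument "commands" is a list of rows, each an object with "jaw": the closure, from 0 (fully open) to 1 (shut); "dp": the shift along the tool's x, y, z in m, a list of three; "twist": the turn about the tool's z in rad. A call has 1 to 12 rows; each row shifts and turns the commanded pose from where the row before left it, along the tool's axes as they then stand; what a row does not reach is not made up. A row lasts 1/12 s, in which the tool goes at most 41.7 mm and 7.16 degrees, less where a joint would pass 70% of its speed; a pose out of reach is approached as far as the arm can. A call with a gripper value outside its range is refused whole. The fingers move at their own pace and stop on an object; the grip force is fixed at half the most. Time passes only in rows, so rows that do not move let the fingers close. It gives the time, the measured TCP pose, the force, the opening and the grip force at its end, in the units of the state.
- manip.sense(): the state, without advancing time (a new reading comes with each control period).
- imaging.grab_frame(name): name is "scene" or "side" or "wrist"; returns a dict with "img" (384x512x3 uint8, red, green, blue), "vertical_fov" (degrees; the focal length in pixels is half the picture's height over the tangent of half this angle, whatever the lens; pixels are square), "cx", "cy" (the principal point, pixels), "camera_from_world" (4x4, takes a point from world to camera coordinates); the wrist camera has in their place "tool_from_camera" (4x4, takes a point from camera to tool coordinates, whose origin is the TCP and whose axes are the flange's). Camera axes: x right, y down, z forward; pixel columns grow to the right and rows downward; lengths in m; the calibration is good to about 2 mm. A picture is of the moment at which its call begins: read the wrist's pose just before it. There is no depth.
- ticket.job_done(): hands the job in; it is judged then, once.
The state is a dict: "clock": time; "qpos": joint angles; "dq": joint speeds; "joint_torque": joint torques, N m; "eef_pos": TCP position; "tool_rot": TCP orientation; "wrist_force": force on the tool from outside, world axes, zero at the start; "moment": the same for the moment, N m; "grip_width": opening from 0.0 (shut) to 1.0 (fully open); "finger_force": force on a finger pad.
Only numpy, scipy, OpenCV 4.12 (cv2) and the standard library are available. Lean on these libraries where they do the work, as an engineer would, in place of code of your own. Each camera call takes 0.05 s, during which the arm holds its last target. There are 200 camera calls.

TASK

I want to screw the lid stay onto this wooden tool chest. First take the block plane off the lid and set it down, not drop it, sole down in the cork-lined tray; then lift the lid and hold it 60 degrees open, measured from shut, without disturbing the other things on the bench. Nothing props the lid and it falls shut if let go, so finish while you are still holding it steady at that angle.

Things in the scene. Friction and masses are not known exactly. Their poses are not given: they have to be found in the camera images.
- plane_center (a point): iron block plane lying sole down on the lid: 160 long (x, toe with the brass knob at +x), 44 wide (y), about 50 high, 0.5 to 0.75 kg. This point is at the middle, 24 above the sole; z up. Flat upright parallel cheeks 44 apart over the outside, 34 high over the middle 78 of its length, are where it is gripped
- tray: fixed open wooden tray with a cork floor, 260 (x) x 160 (y) outside, 244 x 144 inside, rim 28 high; origin at the centre of its underside on the bench, cork floor 8 above it. It stands to the left or to the right of the chest
- chest: fixed wooden chest 240 deep (x) x 320 wide (y) x 110 high, origin at the centre of its underside; its front faces the chest's -x, towards the robot
- lid (a joint): opening angle of the chest's lid in rad: 0 shut, grows as the front edge rises, 60 degrees = 1.047; stop at 1.8. The lid is a 248 x 336 x 14 wooden board of about 0.75 kg on free hinges; below upright it falls shut by its own weight
- hinge_line (a point): the middle of the lid's hinge axis: at the chest's far top edge, 120 towards the chest's +x from its centre and 110 up; the axis runs along the chest's y
- handle (a point): centre of the round steel bar of the lid's handle, diameter 12, lying along the chest's y between two posts 120 apart, its axis 38 above the lid's top face; shut, it is 205 from the hinge axis towards the chest's -x and 52 above it. The point turns with the lid
- oilstone: bystander: oilstone in a flat wooden case 215 x 72 x 32, loose, on the side of the chest where the tray is not; origin under its centre
- glue: bystander: standing plastic glue bottle with a nozzle, diameter 62, 178 high, loose; origin under its centre
- square: bystander: try square lying flat, stock 115 long (x), blade 150 long (y), 16 high, loose; origin at the middle of the stock's underside
- screw_dish: bystander: small steel dish of brass screws, diameter 68, 22 high, loose; origin under its centre
Mind the look-alikes: they are no part of the job. What is shaped like the part that bears plane_center but pink is not meant.

How it is judged:
By the outcome, as a careful person would: the job done as asked, in the order asked, and still so for the second after the job is handed in, while the arm keeps its last pose, push and grip.
It also fails if it takes over 54 s, if anything falls off the work surface, if the arm or the gripper's body presses on something with over 40 N, if the wrist force passes 120 N, or if a joint passes its speed limit or range.

## Working session

There is one attempt and no reset: what is moved stays moved. The work goes in short steps, Python scripts to look and compute and a tool call to move; the robot and the scene stay as the last step left them, time stands still between calls to the robot, and variables do not carry over. Pictures are saved under pics/ and viewed, at most 10 in all, crops included, and the job is handed in when it is done.

Besides the shell and the picture viewer there is one more tool, called after ">>>" by a JSON object that holds its "api" and its "payload". arm_command: Moves the arm, as the interface text tells. Its arguments: {"type":"object","properties":{"commands":{"type":"array","items":{"type":"object","properties":{"jaw":{"type":"number"},"dp":{"type":"array","items":{"type":"number"}},"twist":{"type":"number"}}}}},"required":["commands"]}

```bash
ls; mkdir -p pics; python3 - <<'E'
from rig import manip, imaging, ticket
import cv2, numpy as np
print(manip.sense(), manip.nose_length)
for n in ("scene","side"):
    f=imaging.grab_frame(n); cv2.imwrite(f"pics/{n}0.png",f["img"][:,:,::-1]); print(n,f["vertical_fov"],f["cx"],f["cy"],f["camera_from_world"].round(3).tolist())
    np.savez(f"pics/{n}0.npz",**f)
E
```

```text
pics
{'clock': 0.0, 'qpos': array([ 1.14069792e+00,  2.91249082e-01, -1.54111573e-01,  1.12670761e+00,
       -9.28600916e-06,  1.43152361e+00]), 'dq': array([-1.64824406e-03, -1.50115369e-03, -5.65066894e-04, -9.15286120e-04,
        8.07128226e-05, -2.08126655e-04]), 'joint_torque': array([ 2.43563460e-03, -5.37138999e+01,  3.31373942e+01,  1.58986053e-02,
       -1.34006891e-04, -2.16923132e-05]), 'eef_pos': array([0.15035511, 0.50258669, 0.252754  ]), 'tool_rot': array([ 1.44900897e-01,  9.89445969e-01, -6.11674941e-04, -1.74159291e-04]), 'wrist_force': array([ 0.03772179, -0.51641825,  0.37407135]), 'moment': array([0.02332047, 0.01884969, 0.0395185 ]), 'finger_force': 0.0, 'grip_width': 1.0048419024803432} 0.022
scene 55.26892295708434 257.16947487783455 193.08330219828156 [[0.164, 0.986, -0.014, -0.058], [0.581, -0.108, -0.807, -0.157], [-0.797, 0.124, -0.591, 1.476], [0.0, 0.0, 0.0, 1.0]]
side 56.60955577946994 251.9431112545513 190.72707401015083 [[0.951, -0.308, 0.013, -0.453], [-0.222, -0.714, -0.663, 0.2], [0.214, 0.628, -0.748, 0.976], [0.0, 0.0, 0.0, 1.0]]
```

View pics/scene0.png

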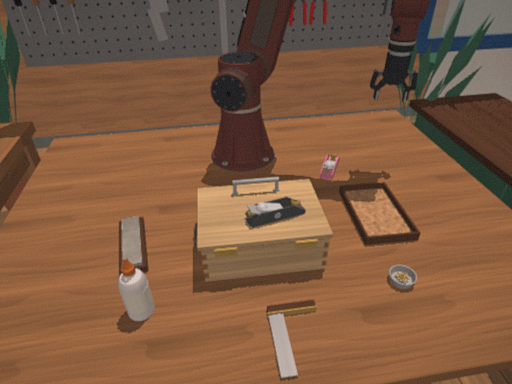

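View pics/side0.png

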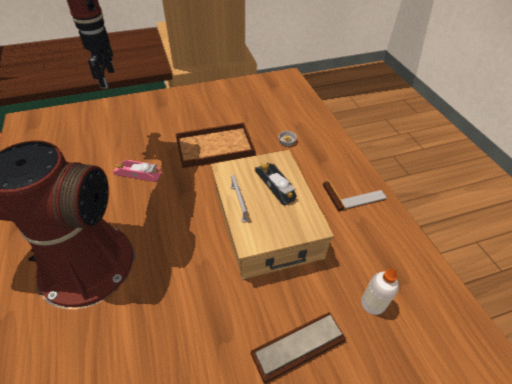

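The scene view has the chest at about (260,230), the black plane at (275,211), the handle at (256,186), the tray at (378,212) on +y, and the pink decoy at (330,166). The side view shows the same layout. I'll enlarge both to pick pixels.

```bash
cat > h.py <<'E'
import numpy as np, cv2
def load(n): return dict(np.load(f"pics/{n}.npz"))
def K(f):
    h=f["img"].shape[0]; F=h/2/np.tan(np.radians(f["vertical_fov"])/2); return F,f["cx"],f["cy"]
def ray(f,u,v):
    F,cx,cy=K(f); T=f["camera_from_world"]; R=T[:3,:3]
    return -R.T@T[:3,3], R.T@np.array([(u-cx)/F,(v-cy)/F,1])
def onz(f,u,v,z):
    o,d=ray(f,u,v); return o+d*(z-o[2])/d[2]
def proj(f,p):
    F,cx,cy=K(f); T=f["camera_from_world"]; c=T[:3,:3]@np.asarray(p)+T[:3,3]; return F*c[0]/c[2]+cx,F*c[1]/c[2]+cy
def tri(f,a,g,b):
    A=[];B=[]
    for h,(u,v) in((f,a),(g,b)):
        o,d=ray(h,u,v); d/=np.linalg.norm(d); P=np.eye(3)-np.outer(d,d); A.append(P);B.append(P@o)
    return np.linalg.lstsq(np.vstack(A),np.hstack(B),rcond=None)[0]
E
python3 - <<'E'
from h import *
a=load("scene0")["img"][:,:,::-1]; b=load("side0")["img"][:,:,::-1]
cv2.imwrite("pics/s1.png",cv2.resize(a[170:290,185:345],None,fx=5,fy=5,interpolation=cv2.INTER_CUBIC))
cv2.imwrite("pics/d1.png",cv2.resize(b[145:285,205:345],None,fx=4.2857,fy=4.2857,interpolation=cv2.INTER_CUBIC))
E
```

```text
(no output)
```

View pics/s1.png

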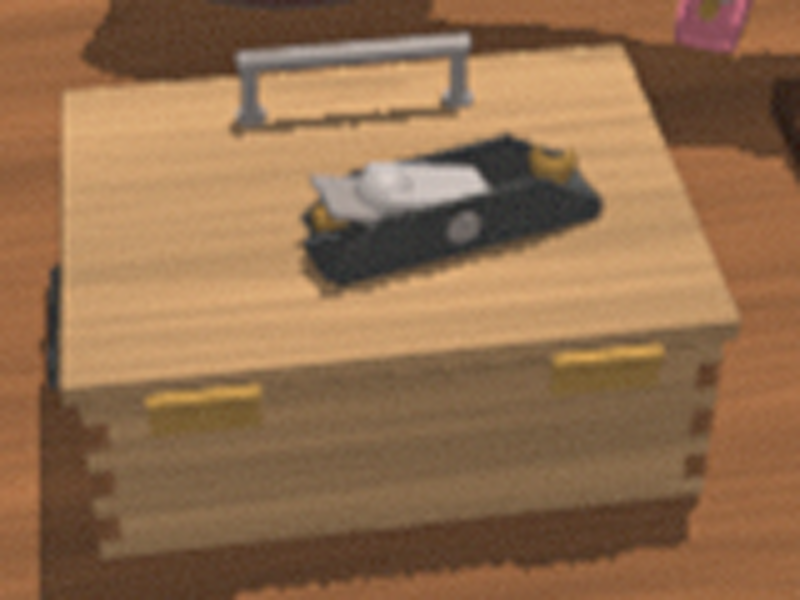

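View pics/d1.png

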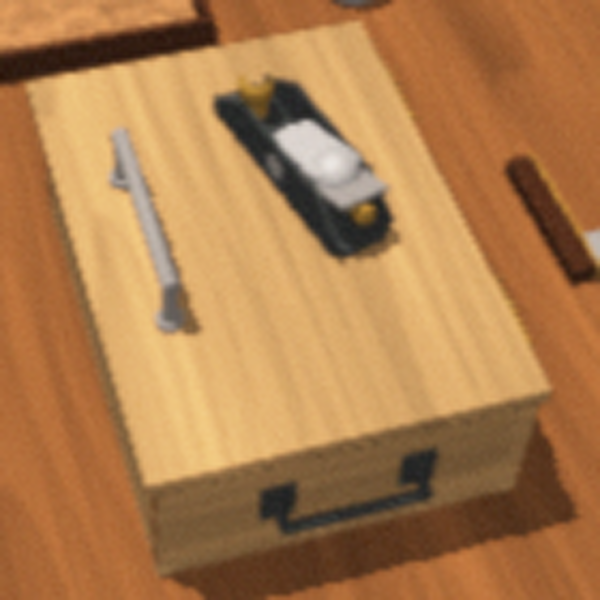

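In the crops, the lid top corners, handle bar ends, brass toe knob (pointing to +y) and ball cap are all clear. The toe points left, towards the tray. Next I'll triangulate.

```bash
python3 - <<'E'
from h import *
f,g=load("scene0"),load("side0")
S=lambda p:((p[0]+.5)/5-.5+185,(p[1]+.5)/5-.5+170)
D=lambda p:((p[0]+.5)/4.2857-.5+205,(p[1]+.5)/4.2857-.5+145)
for n,a,b in [("lid fr-R",(63,92),(147,487)),("lid fr-L",(622,45),(28,85)),("lid bk-L",(738,322),(362,22)),("lid bk-R",(58,388),(550,392)),("hR",(240,58),(170,282)),("hL",(468,42),(122,132)),("knob",(553,160),(257,92)),("adj",(322,215),(363,213)),("ball",(385,183),(336,163))]:
    print(n,tri(f,S(a),g,D(b)).round(4),onz(f,*S(a),.124).round(4)[:2],onz(g,*D(b),.124).round(4)[:2])
for n,h in(("scene",f),("side",g)):
    hsv=cv2.cvtColor(h["img"],cv2.COLOR_RGB2HSV)
    # black plane
    m=(hsv[...,2]<75)&(hsv[...,1]<110); w=np.zeros_like(m)
    if n=="scene": w[190:232,240:312]=1
    else: w[158:208,250:300]=1
    m=(m&w).astype(np.uint8); c=max(cv2.findContours(m,0,2)[0],key=cv2.contourArea)
    r=cv2.minAreaRect(c); print(n,"plane",r)
    # tray: dark brown frame
    w=np.zeros_like(m); 
    if n=="scene": w[176:250,330:422]=1
    else: w[118:170,170:262]=1
    m=((hsv[...,2]<95)&(w>0)).astype(np.uint8); c=max(cv2.findContours(m,0,2)[0],key=cv2.contourArea)
    q=cv2.approxPolyDP(cv2.convexHull(c),4,True)[:,0]
    for p in q: print("tray",p,onz(h,*p,.028).round(3)[:2],onz(h,*p,.0).round(3)[:2])
E
```

```text
lid fr-R [ 0.3833 -0.181   0.1242] [ 0.3832 -0.1812] [ 0.3833 -0.1807]
lid fr-L [0.3958 0.1531 0.1231] [0.396  0.1535] [0.3957 0.151 ]
lid bk-L [0.6428 0.1427 0.1239] [0.6434 0.1421] [0.6428 0.1432]
lid bk-R [ 0.628  -0.1911  0.1231] [ 0.6296 -0.1918] [ 0.6274 -0.1907]
hR [ 0.4288 -0.0789  0.1667] [ 0.3672 -0.075 ] [ 0.4385 -0.0453]
hL [0.4357 0.0493 0.1653] [0.3756 0.063 ] [0.4457 0.088 ]
knob [0.5353 0.073  0.1518] [0.499  0.0846] [0.5458 0.0973]
adj [ 0.5615 -0.053   0.1555] [ 0.5233 -0.0484] [ 0.5745 -0.0282]
ball [ 0.5559 -0.0192  0.1674] [ 0.5023 -0.0105] [0.5738 0.0182]
scene plane ((273.9709777832031, 210.64109802246094), (20.16210174560547, 58.36058807373047), 75.0685806274414)
tray [330 182] [0.293 0.264] [0.255 0.28 ]
tray [384 183] [0.333 0.442] [0.296 0.465]
tray [419 233] [0.586 0.43 ] [0.559 0.453]
tray [417 239] [0.607 0.412] [0.581 0.434]
tray [365 245] [0.604 0.26 ] [0.578 0.276]
tray [330 195] [0.365 0.24 ] [0.329 0.255]
side plane ((276.66851806640625, 182.64932250976562), (48.7813720703125, 17.91364288330078), 51.009002685546875)
tray [255 153] [0.571 0.26 ] [0.582 0.289]
tray [170 169] [0.277 0.268] [0.277 0.298]
tray [170 144] [0.298 0.393] [0.299 0.427]
tray [180 133] [0.342 0.443] [0.345 0.478]
tray [243 124] [0.579 0.426] [0.589 0.461]
```

>>> {"api": "arm_command", "payload": {"commands": [{"dp":[-0.029,-0.02,-0.003],"jaw":0},{"dp":[-0.029,-0.02,-0.003],"jaw":0},{"dp":[-0.029,-0.02,-0.003],"jaw":0},{"dp":[-0.029,-0.02,-0.003],"jaw":0},{"dp":[-0.029,-0.02,-0.003],"jaw":0},{"dp":[-0.029,-0.02,-0.003],"jaw":0},{"dp":[-0.029,-0.02,-0.003],"jaw":0},{"dp":[-0.029,-0.02,-0.003],"jaw":0},{"dp":[-0.029,-0.02,-0.003],"jaw":0}]}}

```text
$.commands[0]: bad value
```

>>> {"api": "arm_command", "payload": {"commands": [{"dp":[-0.029,-0.02,-0.003],"jaw":0},{"dp":[-0.029,-0.02,-0.003],"jaw":0},{"dp":[-0.029,-0.02,-0.003],"jaw":0},{"dp":[-0.029,-0.02,-0.003],"jaw":0},{"dp":[-0.029,-0.02,-0.003],"jaw":0},{"dp":[-0.029,-0.02,-0.003],"jaw":0},{"dp":[-0.029,-0.02,-0.003],"jaw":0},{"dp":[-0.029,-0.02,-0.003],"jaw":0},{"dp":[-0.029,-0.02,-0.003],"jaw":0}]}}

```text
$.commands[0]: bad value
```

>>> {"api": "arm_command", "payload": {"commands": [{"dp":[0,0,0],"twist":0.12,"jaw":0},{"dp":[0,0,0],"twist":0.12,"jaw":0},{"dp":[0,0,0],"twist":0.12,"jaw":0},{"dp":[0,0,0],"twist":0.12,"jaw":0},{"dp":[0,0,0],"twist":0.12,"jaw":0},{"dp":[0,0,0],"twist":0.12,"jaw":0},{"dp":[0,0,0],"twist":0.12,"jaw":0},{"dp":[0,0,0],"twist":0.12,"jaw":0},{"dp":[0,0,0],"twist":0.12,"jaw":0},{"dp":[0,0,0],"jaw":0},{"dp":[0,0,0],"jaw":0}]}}

```text
$.commands[9]: bad value
```

>>> {"api": "arm_command", "payload": {"commands": [{"dp":[-0.029,-0.02,-0.003],"twist":0,"jaw":0},{"dp":[-0.029,-0.02,-0.003],"twist":0,"jaw":0},{"dp":[-0.029,-0.02,-0.003],"twist":0,"jaw":0},{"dp":[-0.029,-0.02,-0.003],"twist":0,"jaw":0},{"dp":[-0.029,-0.02,-0.003],"twist":0,"jaw":0},{"dp":[-0.029,-0.02,-0.003],"twist":0,"jaw":0},{"dp":[-0.029,-0.02,-0.003],"twist":0,"jaw":0},{"dp":[-0.029,-0.02,-0.003],"twist":0,"jaw":0},{"dp":[-0.029,-0.02,-0.003],"twist":0,"jaw":0}]}}

```text
clock: 0.85
eef_pos: [0.3495, 0.2541, 0.2804]
tool_rot: [0.145, 0.989, -0.0, -0.0]
wrist_force: [1.4, 0.3, 0.7]
grip_width: 0.999
finger_force: 0.0
```

>>> {"api": "arm_command", "payload": {"commands": [{"dp":[-0.029,-0.02,-0.003],"twist":0,"jaw":0},{"dp":[-0.029,-0.02,-0.003],"twist":0,"jaw":0},{"dp":[-0.029,-0.02,-0.003],"twist":0,"jaw":0},{"dp":[-0.029,-0.02,-0.003],"twist":0,"jaw":0},{"dp":[-0.029,-0.02,-0.003],"twist":0,"jaw":0},{"dp":[-0.029,-0.02,-0.003],"twist":0,"jaw":0},{"dp":[-0.029,-0.02,-0.003],"twist":0,"jaw":0},{"dp":[-0.029,-0.02,-0.003],"twist":0,"jaw":0},{"dp":[-0.029,-0.02,-0.003],"twist":0,"jaw":0}]}}

```text
clock: 1.6
eef_pos: [0.548, 0.0068, 0.3072]
tool_rot: [0.145, 0.989, 0.0, -0.0]
wrist_force: [0.4, -0.3, 0.2]
grip_width: 0.997
finger_force: 0.0
```

>>> {"api": "arm_command", "payload": {"commands": [{"dp":[0,0,0],"twist":0.12,"jaw":0},{"dp":[0,0,0],"twist":0.12,"jaw":0},{"dp":[0,0,0],"twist":0.12,"jaw":0},{"dp":[0,0,0],"twist":0.12,"jaw":0},{"dp":[0,0,0],"twist":0.12,"jaw":0},{"dp":[0,0,0],"twist":0.12,"jaw":0},{"dp":[0,0,0],"twist":0.12,"jaw":0},{"dp":[0,0,0],"twist":0.12,"jaw":0},{"dp":[0,0,0],"twist":0.12,"jaw":0},{"dp":[0,0,0],"twist":0,"jaw":0},{"dp":[0,0,0],"twist":0,"jaw":0}]}}

```text
clock: 2.52
eef_pos: [0.5472, 0.0084, 0.3071]
tool_rot: [0.632, 0.775, -0.0, -0.0]
wrist_force: [-0.2, -0.3, -0.4]
grip_width: 1.0
finger_force: 0.0
```

```bash
python3 - <<'E'
from rig import manip, imaging
from h import *
s=manip.sense(); f=imaging.grab_frame("wrist"); g=imaging.grab_frame("scene"); g2=imaging.grab_frame("side")
np.savez("pics/w1.npz",**f,p=s["eef_pos"],q=s["tool_rot"]); np.savez("pics/scene1.npz",**g); np.savez("pics/side1.npz",**g2)
print(f["vertical_fov"],f["cx"],f["cy"],f["tool_from_camera"].round(3).tolist())
a=cv2.resize(f["img"],None,fx=1.0,fy=1.0)
b=cv2.resize(g["img"][170:260,320:430],None,fx=3.5,fy=3.5,interpolation=2)[:,:384]
c=cv2.resize(g2["img"][115:175,165:265],None,fx=2.8,fy=2.8,interpolation=2)
o=np.zeros((600,800,3),np.uint8); o[:384,:512]=a; o[384:384+168,:280]=c
b=g["img"][170:260,320:430]; b=cv2.resize(b,(286,234),interpolation=2); o[:234,513:513+286]=b
cv2.imwrite("pics/w1.png",o[:,:,::-1])
E
```

```text
63.6800359545968 258.1429814533914 191.9573754097499 [[0.001, -0.963, -0.271, 0.069], [1.0, 0.001, 0.001, 0.001], [-0.001, -0.271, 0.963, -0.122], [0.0, 0.0, 0.0, 1.0]]
```

View pics/w1.png

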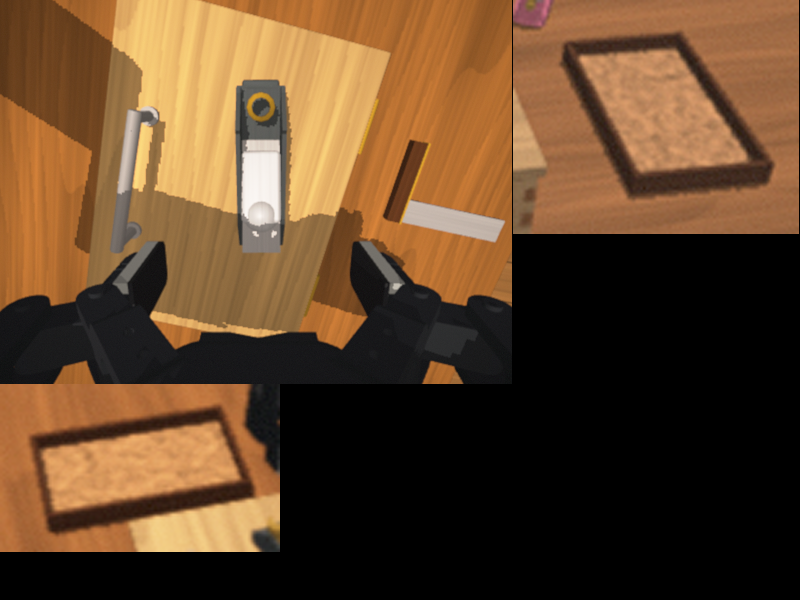

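The plane is at columns 237–285 and rows 80–252 of the wrist view, parallel to the tool x axis. The tray is clear in both insets.

```bash
python3 - <<'E'
from h import *
from scipy.spatial.transform import Rotation as R
w=load("w1"); T=np.eye(4);T[:3,:3]=R.from_quat(w["q"]).as_matrix();T[:3,3]=w["p"]
w["camera_from_world"]=np.linalg.inv(T@w["tool_from_camera"])
for n,u,v,z in [("toe",260,80,.144),("toe0",260,80,.124),("heel",261,252,.154),("heel0",261,252,.124),("knob",261,107,.152),("ball",261,213,.167),("cheekL",237,165,.158),("cheekR",285,165,.158),("hT",134,112,.164),("hB",117,250,.164)]:
    p=onz(w,u,v,z); print(n,p.round(4),"tool",(T[:3,:3].T@(p-w["p"])).round(4))
f,g=load("scene1"),load("side1")
S=lambda p:((p[0]-513)/2.6+320,p[1]/2.6+170)
D=lambda p:(p[0]/2.8+165,(p[1]-384)/2.8+115)
c=[]
for n,a,b in [("fR",(564,46),(50,517)),("fL",(682,35),(32,437)),("bL",(771,163),(220,408)),("bR",(631,175),(252,484))]:
    p=[onz(f,*S(a),.028),onz(g,*D(b),.028)];c.append(p);print(n,tri(f,S(a),g,D(b)).round(3),p[0].round(3),p[1].round(3))
print(np.mean(c,axis=(0,1)))
E
```

```text
toe [0.5315 0.0966 0.144 ] tool [0.0895 0.0025 0.1631]
toe0 [0.5313 0.0981 0.124 ] tool [0.091  0.0026 0.1831]
heel [ 0.565  -0.0589  0.154 ] tool [-0.0696  0.0038  0.1531]
heel0 [ 0.5683 -0.0736  0.124 ] tool [-0.0847  0.0041  0.183 ]
knob [0.5369 0.0747 0.152 ] tool [0.067  0.0034 0.1551]
ball [ 0.5556 -0.0149  0.167 ] tool [-0.0246  0.0035  0.1401]
cheekL [0.5262 0.0218 0.158 ] tool [ 0.0173 -0.0178  0.1491]
cheekR [0.5679 0.0304 0.158 ] tool [0.0174 0.0248 0.1491]
hT [0.4345 0.0494 0.164 ] tool [ 0.063  -0.102   0.1431]
hB [ 0.431  -0.0795  0.164 ] tool [-0.0626 -0.1315  0.1431]
fR [0.324 0.289 0.024] [0.331 0.285 0.028] [0.323 0.286 0.028]
fL [0.329 0.448 0.023] [0.336 0.444 0.028] [0.329 0.442 0.028]
bL [0.583 0.433 0.025] [0.584 0.432 0.028] [0.582 0.428 0.028]
bR [0.575 0.273 0.027] [0.575 0.274 0.028] [0.575 0.271 0.028]
[0.45450469 0.35774188 0.028     ]
```

>>> {"api": "arm_command", "payload": {"commands": [{"dp":[0.005,0.0015,0.02],"twist":0,"jaw":0},{"dp":[0.005,0.002,0.02],"twist":0,"jaw":0},{"dp":[0,0,0.024],"twist":0,"jaw":0},{"dp":[0,0,0.024],"twist":0,"jaw":0},{"dp":[0,0,0.024],"twist":0,"jaw":0},{"dp":[0,0,0.02],"twist":0,"jaw":0},{"dp":[0,0,0.012],"twist":0,"jaw":0},{"dp":[0,0,0.01],"twist":0,"jaw":0},{"dp":[0,0,0],"twist":0,"jaw":0},{"dp":[0,0,0],"twist":0,"jaw":0}]}}

```text
clock: 3.5
eef_pos: [0.5489, 0.0189, 0.1534]
tool_rot: [0.633, 0.774, -0.0, -0.0]
wrist_force: [0.7, 0.2, 0.2]
grip_width: 1.001
finger_force: 0.0
```

>>> {"api": "arm_command", "payload": {"commands": [{"dp":[0,0,0],"twist":0,"jaw":0.3},{"dp":[0,0,0],"twist":0,"jaw":0.4},{"dp":[0,0,0],"twist":0,"jaw":0.5},{"dp":[0,0,0],"twist":0,"jaw":0.6},{"dp":[0,0,0],"twist":0,"jaw":1},{"dp":[0,0,0],"twist":0,"jaw":1},{"dp":[0,0,0],"twist":0,"jaw":1},{"dp":[0,0,0],"twist":0,"jaw":1}]}}

```text
clock: 4.17
eef_pos: [0.549, 0.0188, 0.1542]
tool_rot: [0.633, 0.774, 0.0, 0.0]
wrist_force: [-2.5, -0.8, 5.1]
grip_width: 0.502
finger_force: 61.5
```

>>> {"api": "arm_command", "payload": {"commands": [{"dp":[0,0,-0.003],"twist":0,"jaw":1},{"dp":[0,0,-0.006],"twist":0,"jaw":1},{"dp":[0,0,-0.01],"twist":0,"jaw":1},{"dp":[0,0,-0.013],"twist":0,"jaw":1},{"dp":[0,0,-0.015],"twist":0,"jaw":1},{"dp":[0,0,-0.015],"twist":0,"jaw":1},{"dp":[0,0,-0.015],"twist":0,"jaw":1},{"dp":[0,0,-0.015],"twist":0,"jaw":1},{"dp":[0,0,-0.01],"twist":0,"jaw":1},{"dp":[0,0,-0.005],"twist":0,"jaw":1},{"dp":[0,0,0],"twist":0,"jaw":1}]}}

```text
clock: 5.08
eef_pos: [0.5493, 0.0189, 0.2614]
tool_rot: [0.633, 0.774, 0.0, 0.001]
wrist_force: [2.0, -0.5, -7.6]
grip_width: 0.504
finger_force: 62.4
```

>>> {"api": "arm_command", "payload": {"commands": [{"dp":[0.008,0,0],"twist":0,"jaw":1},{"dp":[0.016,-0.001,0],"twist":0,"jaw":1},{"dp":[0.022,-0.002,0],"twist":0,"jaw":1},{"dp":[0.022,-0.002,0],"twist":0,"jaw":1},{"dp":[0.022,-0.002,0],"twist":0,"jaw":1},{"dp":[0.022,-0.002,0],"twist":0,"jaw":1},{"dp":[0.022,-0.002,0],"twist":0,"jaw":1},{"dp":[0.022,-0.002,0],"twist":0,"jaw":1},{"dp":[0.022,-0.001,0],"twist":0,"jaw":1}]}}

```text
clock: 5.83
eef_pos: [0.4983, 0.1919, 0.2592]
tool_rot: [0.633, 0.774, -0.001, -0.001]
wrist_force: [0.2, 0.8, -6.4]
grip_width: 0.502
finger_force: 62.3
```

>>> {"api": "arm_command", "payload": {"commands": [{"dp":[0.022,-0.002,0],"twist":0,"jaw":1},{"dp":[0.022,-0.002,0],"twist":0,"jaw":1},{"dp":[0.022,-0.002,0],"twist":0,"jaw":1},{"dp":[0.022,-0.001,0],"twist":0,"jaw":1},{"dp":[0.022,-0.001,0],"twist":0,"jaw":1},{"dp":[0.022,-0.001,0],"twist":0,"jaw":1},{"dp":[0.022,-0.001,0],"twist":0,"jaw":1},{"dp":[0.016,-0.001,0],"twist":0,"jaw":1},{"dp":[0.002,0,0],"twist":-0.04,"jaw":1}]}}

```text
clock: 6.58
eef_pos: [0.4528, 0.3597, 0.2589]
tool_rot: [0.617, 0.787, -0.001, -0.001]
wrist_force: [-0.1, -0.8, -6.9]
grip_width: 0.501
finger_force: 62.2
```

>>> {"api": "arm_command", "payload": {"commands": [{"dp":[0,0,0],"twist":-0.1,"jaw":1},{"dp":[0,0,0],"twist":-0.12,"jaw":1},{"dp":[0,0,0],"twist":-0.12,"jaw":1},{"dp":[0,0,0],"twist":-0.12,"jaw":1},{"dp":[0,0,0],"twist":-0.12,"jaw":1},{"dp":[0,0,0],"twist":-0.12,"jaw":1},{"dp":[0,0,0],"twist":-0.12,"jaw":1},{"dp":[0,0,0],"twist":-0.12,"jaw":1},{"dp":[0,0,0],"twist":-0.12,"jaw":1},{"dp":[0,0,0],"twist":-0.12,"jaw":1},{"dp":[0,0,0],"twist":-0.08,"jaw":1},{"dp":[0,0,0],"twist":-0.02,"jaw":1}]}}

```text
clock: 7.58
eef_pos: [0.4538, 0.357, 0.2591]
tool_rot: [0.023, 1.0, -0.001, -0.001]
wrist_force: [-0.9, -0.5, -7.8]
grip_width: 0.5
finger_force: 62.2
```

```bash
python3 - <<'E'
from rig import manip, imaging
from h import *
from scipy.spatial.transform import Rotation as R
s=manip.sense(); f=imaging.grab_frame("wrist"); np.savez("pics/w2.npz",**f,p=s["eef_pos"],q=s["tool_rot"])
print(s["eef_pos"],s["tool_rot"],R.from_quat(s["tool_rot"]).as_matrix().round(3).tolist(),s["wrist_force"])
cv2.imwrite("pics/w2.png",f["img"][:,:,::-1])
E
```

```text
[0.45382745 0.35703995 0.25910019] [ 2.33586374e-02  9.99726535e-01 -5.07961597e-04 -9.85349181e-04] [[-0.999, 0.047, -0.002], [0.047, 0.999, -0.001], [0.002, -0.001, -1.0]] [-0.8657963  -0.49965789 -7.84459607]
```

View pics/w2.png

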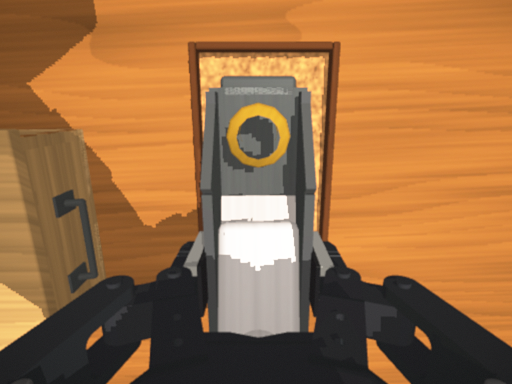

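The wrist view shows the plane upright in the jaws with the tray below. The tray's front outer rim corners are at about (190,44) and (338,44).

```bash
python3 - <<'E'
from h import *
from scipy.spatial.transform import Rotation as R
w=load("w2"); T=np.eye(4);T[:3,:3]=R.from_quat(w["q"]).as_matrix();T[:3,3]=w["p"]
w["camera_from_world"]=np.linalg.inv(T@w["tool_from_camera"])
for u,v in [(190,43),(338,43),(199,180),(330,180)]: p=onz(w,u,v,.028);print(p.round(4),"tool",(T[:3,:3].T@(p-w["p"])).round(4))
for u in (202,313): p=onz(w,u,190,.25);print((T[:3,:3].T@(p-w["p"])).round(4))
E
```

```text
[0.3203 0.292  0.028 ] tool [ 0.1299 -0.0709  0.2314]
[0.3274 0.4464 0.028 ] tool [0.13   0.0837 0.2313]
[0.4672 0.2871 0.028 ] tool [-0.0171 -0.069   0.2311]
[0.4743 0.4406 0.028 ] tool [-0.017   0.0846  0.231 ]
[ 0.0319 -0.0244  0.0092]
[0.032  0.0243 0.0091]
```

>>> {"api": "arm_command", "payload": {"commands": [{"dp":[0,0.002,0.01],"twist":0,"jaw":1},{"dp":[0,0.002,0.02],"twist":0,"jaw":1},{"dp":[0,0,0.024],"twist":0,"jaw":1},{"dp":[0,0,0.024],"twist":0,"jaw":1},{"dp":[0,0,0.024],"twist":0,"jaw":1},{"dp":[0,0,0.024],"twist":0,"jaw":1},{"dp":[0,0,0.024],"twist":0,"jaw":1},{"dp":[0,0,0.02],"twist":0,"jaw":1},{"dp":[0,0,0.016],"twist":0,"jaw":1},{"dp":[0,0,0.012],"twist":0,"jaw":1},{"dp":[0,0,0.01],"twist":0,"jaw":1},{"dp":[0,0,0],"twist":0,"jaw":1}]}}

```text
clock: 8.63
eef_pos: [0.4534, 0.3602, 0.0497]
tool_rot: [0.026, 1.0, -0.001, -0.002]
wrist_force: [-1.0, 0.1, -7.1]
grip_width: 0.499
finger_force: 62.4
```

>>> {"api": "arm_command", "payload": {"commands": [{"dp":[0,0,0.004],"twist":0,"jaw":1},{"dp":[0,0,0.003],"twist":0,"jaw":1},{"dp":[0,0,0.002],"twist":0,"jaw":1},{"dp":[0,0,0.001],"twist":0,"jaw":1},{"dp":[0,0,0],"twist":0,"jaw":1}]}}

```text
clock: 9.05
eef_pos: [0.4551, 0.361, 0.0425]
tool_rot: [0.025, 1.0, 0.0, 0.0]
wrist_force: [0.0, 0.1, -7.7]
grip_width: 0.507
finger_force: 62.7
```

>>> {"api": "arm_command", "payload": {"commands": [{"dp":[0,0,0.001],"twist":0,"jaw":1},{"dp":[0,0,0.001],"twist":0,"jaw":1},{"dp":[0,0,0.001],"twist":0,"jaw":1},{"dp":[0,0,0],"twist":0,"jaw":1},{"dp":[0,0,0],"twist":0,"jaw":1}]}}

```text
clock: 9.47
eef_pos: [0.455, 0.3609, 0.0393]
tool_rot: [0.025, 1.0, -0.0, -0.0]
wrist_force: [-0.7, -0.4, -7.4]
grip_width: 0.502
finger_force: 62.7
```

>>> {"api": "arm_command", "payload": {"commands": [{"dp":[0,0,0.001],"twist":0,"jaw":1},{"dp":[0,0,0],"twist":0,"jaw":1},{"dp":[0,0,0.0005],"twist":0,"jaw":1},{"dp":[0,0,0],"twist":0,"jaw":1},{"dp":[0,0,0],"twist":0,"jaw":1}]}}

```text
clock: 9.88
eef_pos: [0.4552, 0.361, 0.0383]
tool_rot: [0.025, 1.0, 0.0, 0.0]
wrist_force: [-1.5, -1.2, 1.5]
grip_width: 0.503
finger_force: 63.6
```

The sole is resting on the cork: wrist force went from −7.4 to +1.5 N. Next I'll release and lift.

>>> {"api": "arm_command", "payload": {"commands": [{"dp":[0,0,0],"twist":0,"jaw":0.4},{"dp":[0,0,0],"twist":0,"jaw":0.3},{"dp":[0,0,0],"twist":0,"jaw":0.22},{"dp":[0,0,0],"twist":0,"jaw":0.22},{"dp":[0,0,0],"twist":0,"jaw":0.22}]}}

```text
clock: 10.3
eef_pos: [0.4552, 0.361, 0.0379]
tool_rot: [0.025, 1.0, 0.0, 0.0]
wrist_force: [0.8, 0.2, 0.2]
grip_width: 0.779
finger_force: 0.0
```

>>> {"api": "arm_command", "payload": {"commands": [{"dp":[0,0,-0.005],"twist":0,"jaw":0.22},{"dp":[0,0,-0.015],"twist":0,"jaw":0.22},{"dp":[0,0,-0.02],"twist":0,"jaw":0.22},{"dp":[0,0,-0.025],"twist":0,"jaw":0.22},{"dp":[0,0,-0.025],"twist":0,"jaw":0.22},{"dp":[0,0,-0.025],"twist":0,"jaw":0.22},{"dp":[0,0,-0.025],"twist":0,"jaw":0.22},{"dp":[0,0,-0.025],"twist":0,"jaw":0.22},{"dp":[0,0,-0.025],"twist":0,"jaw":0.22},{"dp":[0,0,-0.02],"twist":0,"jaw":0.22},{"dp":[0,0,-0.01],"twist":0,"jaw":0.22},{"dp":[0,0,0],"twist":0,"jaw":0.22}]}}

```text
clock: 11.3
eef_pos: [0.456, 0.3615, 0.2602]
tool_rot: [0.025, 1.0, 0.001, 0.002]
wrist_force: [0.1, -0.1, 0.3]
grip_width: 0.777
finger_force: 0.0
```

```bash
python3 - <<'E'
from rig import manip, imaging
from h import *
s=manip.sense(); print(s["eef_pos"],s["tool_rot"],s["qpos"].round(2))
for n in("scene","side"):
    g=imaging.grab_frame(n); np.savez(f"pics/{n}2.npz",**g); cv2.imwrite(f"pics/{n}2.png",g["img"][:,:,::-1])
E
```

```text
[0.4559552  0.36154907 0.2602237 ] [0.02537429 0.99967597 0.0010909  0.00170631] [ 0.54  0.39  0.01  1.19 -0.    0.6 ]
```

View pics/scene2.png

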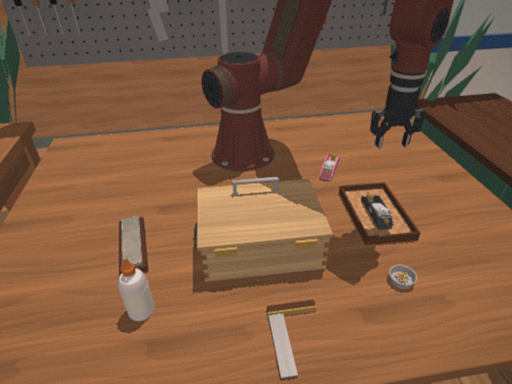

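The plane sits sole down in the tray at about (378,212), and nothing else has moved. Next is the handle.

>>> {"api": "arm_command", "payload": {"commands": [{"dp":[0,-0.01,0],"twist":0,"jaw":0.4},{"dp":[0,-0.023,0],"twist":0,"jaw":0.4},{"dp":[0,-0.03,0],"twist":0,"jaw":0.4},{"dp":[0,-0.034,0],"twist":0,"jaw":0.4},{"dp":[0.001,-0.034,0],"twist":0,"jaw":0.4},{"dp":[0.001,-0.034,0],"twist":0,"jaw":0.4},{"dp":[0.001,-0.034,0],"twist":0,"jaw":0.4},{"dp":[0.001,-0.034,0],"twist":0,"jaw":0.4},{"dp":[0,-0.034,0],"twist":0,"jaw":0.4},{"dp":[0,-0.034,0],"twist":0,"jaw":0.4},{"dp":[0,-0.034,0],"twist":0,"jaw":0.4},{"dp":[0,-0.03,0],"twist":0,"jaw":0.4}]}}

```text
clock: 12.4
eef_pos: [0.4308, -0.0054, 0.2565]
tool_rot: [0.026, 1.0, -0.0, -0.001]
wrist_force: [0.8, -0.0, 0.3]
grip_width: 0.599
finger_force: 0.0
```

>>> {"api": "arm_command", "payload": {"commands": [{"dp":[0,-0.012,0],"twist":0.06,"jaw":0.4},{"dp":[0,0,0],"twist":0.12,"jaw":0.4},{"dp":[0,0,0],"twist":0.12,"jaw":0.4},{"dp":[0,0,0],"twist":0.12,"jaw":0.4},{"dp":[0,0,0],"twist":0.12,"jaw":0.4},{"dp":[0,0,0],"twist":0.12,"jaw":0.4},{"dp":[0,0,0],"twist":0.12,"jaw":0.4},{"dp":[0,0,0],"twist":0.12,"jaw":0.4},{"dp":[0,0,0],"twist":0.12,"jaw":0.4},{"dp":[0,0,0],"twist":0.12,"jaw":0.4},{"dp":[0,0,0],"twist":0.12,"jaw":0.4},{"dp":[0,0,0],"twist":0.12,"jaw":0.4}]}}

```text
clock: 13.4
eef_pos: [0.4306, -0.0156, 0.2564]
tool_rot: [0.658, 0.753, -0.001, -0.001]
wrist_force: [-0.0, -0.6, 0.2]
grip_width: 0.602
finger_force: 0.0
```

>>> {"api": "arm_command", "payload": {"commands": [{"dp":[0,0,0],"twist":0.12,"jaw":0.4},{"dp":[0,0,0],"twist":0.06,"jaw":0.4},{"dp":[0,0,0],"twist":0,"jaw":0.4},{"dp":[0,0,0],"twist":0,"jaw":0.4}]}}

```text
clock: 13.73
eef_pos: [0.431, -0.0155, 0.2569]
tool_rot: [0.72, 0.694, -0.001, -0.001]
wrist_force: [0.4, 0.3, -0.6]
grip_width: 0.601
finger_force: 0.0
```

```bash
python3 - <<'E'
from rig import manip, imaging
from h import *
from scipy.spatial.transform import Rotation as R
s=manip.sense(); f=imaging.grab_frame("wrist"); np.savez("pics/w3.npz",**f,p=s["eef_pos"],q=s["tool_rot"])
M=R.from_quat(s["tool_rot"]).as_matrix(); print(s["eef_pos"],M.round(4).tolist(),s["qpos"].round(2))
print(M.T@(np.array([.4325,-.015,.162])-s["eef_pos"]))
cv2.imwrite("pics/w3.png",f["img"][:,:,::-1])
E
```

```text
[ 0.43095067 -0.01549985  0.25685891] [[0.0379, 0.9993, -0.0018], [0.9993, -0.0379, 0.0003], [0.0002, -0.0018, -1.0]] [-0.21  0.11 -0.37  1.09 -0.    1.4 ]
[0.00053848 0.00170424 0.09485604]
```

View pics/w3.png

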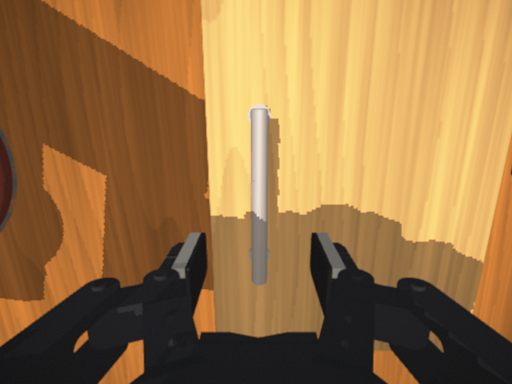

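The bar is centred at column 260 and vertical between the jaws. I'll descend and grip it while computing the arc.

>>> {"api": "arm_command", "payload": {"commands": [{"dp":[0.0005,0.0015,0.01],"twist":0,"jaw":0.4},{"dp":[0,0,0.018],"twist":0,"jaw":0.4},{"dp":[0,0,0.02],"twist":0,"jaw":0.4},{"dp":[0,0,0.02],"twist":0,"jaw":0.4},{"dp":[0,0,0.014],"twist":0,"jaw":0.4},{"dp":[0,0,0.01],"twist":0,"jaw":0.5},{"dp":[0,0,0],"twist":0,"jaw":0.6},{"dp":[0,0,0],"twist":0,"jaw":0.7},{"dp":[0,0,0],"twist":0,"jaw":0.8},{"dp":[0,0,0],"twist":0,"jaw":1},{"dp":[0,0,0],"twist":0,"jaw":1},{"dp":[0,0,0],"twist":0,"jaw":1}]}}

```text
clock: 14.78
eef_pos: [0.4315, -0.0149, 0.1662]
tool_rot: [0.721, 0.693, -0.001, -0.001]
wrist_force: [-9.4, -0.5, 6.2]
grip_width: 0.118
finger_force: 58.5
```

```bash
python3 - <<'E'
import numpy as np
t=np.radians([0,.5,1.5,3,5,7,9,12,15,18,21,24,27,30,33,36,39,42,45,48,51,54,56,58,59,59.7,60]); a=t+np.arctan2(52,205); r=np.hypot(52,205)
p=np.c_[-r*np.cos(a),-r*np.sin(a)]
for x,d in zip(np.degrees(t[1:]),np.diff(p,axis=0)): print(round(x,1),d.round(1))
E
```

```text
0.5 [ 0.5 -1.8]
1.5 [ 1.  -3.6]
3.0 [ 1.6 -5.3]
5.0 [ 2.3 -7. ]
7.0 [ 2.6 -6.9]
9.0 [ 2.8 -6.8]
12.0 [  4.6 -10.1]
15.0 [ 5.2 -9.8]
18.0 [ 5.7 -9.5]
21.0 [ 6.1 -9.2]
24.0 [ 6.6 -8.9]
27.0 [ 7.1 -8.5]
30.0 [ 7.5 -8.1]
33.0 [ 7.9 -7.7]
36.0 [ 8.3 -7.3]
39.0 [ 8.7 -6.9]
42.0 [ 9.  -6.4]
45.0 [ 9.4 -5.9]
48.0 [ 9.7 -5.4]
51.0 [ 9.9 -4.9]
54.0 [10.2 -4.4]
56.0 [ 6.9 -2.6]
58.0 [ 7.  -2.4]
59.0 [ 3.5 -1.1]
59.7 [ 2.5 -0.7]
60.0 [ 1.1 -0.3]
```

>>> {"api": "arm_command", "payload": {"commands": [{"dp":[0,0.0005,-0.0018],"twist":0,"jaw":1},{"dp":[0,0.001,-0.0036],"twist":0,"jaw":1},{"dp":[0,0.0016,-0.0053],"twist":0,"jaw":1},{"dp":[0,0.0023,-0.007],"twist":0,"jaw":1},{"dp":[0,0.0026,-0.0069],"twist":0,"jaw":1},{"dp":[0,0.0028,-0.0068],"twist":0,"jaw":1},{"dp":[0,0,0],"twist":0,"jaw":1}]}}

```text
clock: 15.37
eef_pos: [0.4418, -0.0153, 0.1978]
tool_rot: [0.721, 0.693, -0.002, -0.002]
wrist_force: [-10.8, -0.8, 0.2]
grip_width: 0.113
finger_force: 58.6
```

>>> {"api": "arm_command", "payload": {"commands": [{"dp":[0,0.0046,-0.0101],"twist":0,"jaw":1},{"dp":[0,0.0052,-0.0098],"twist":0,"jaw":1},{"dp":[0,0.0057,-0.0095],"twist":0,"jaw":1},{"dp":[0,0.0061,-0.0092],"twist":0,"jaw":1},{"dp":[0,0.0066,-0.0089],"twist":0,"jaw":1},{"dp":[0,0.0071,-0.0085],"twist":0,"jaw":1},{"dp":[0,0.0075,-0.0081],"twist":0,"jaw":1},{"dp":[0,0,0],"twist":0,"jaw":1}]}}

```text
clock: 16.03
eef_pos: [0.4836, -0.0168, 0.2629]
tool_rot: [0.721, 0.693, -0.002, -0.002]
wrist_force: [-23.1, 0.6, 15.2]
grip_width: 0.115
finger_force: 59.6
```

>>> {"api": "arm_command", "payload": {"commands": [{"dp":[0,-0.001,-0.0008],"twist":0,"jaw":1},{"dp":[0,-0.001,-0.0008],"twist":0,"jaw":1},{"dp":[0,0,0],"twist":0,"jaw":1}]}}

```text
clock: 16.28
eef_pos: [0.4836, -0.0168, 0.2632]
tool_rot: [0.721, 0.693, -0.001, -0.001]
wrist_force: [-8.3, 0.4, 1.7]
grip_width: 0.115
finger_force: 59.3
```

>>> {"api": "arm_command", "payload": {"commands": [{"dp":[0,0.0079,-0.0077],"twist":0,"jaw":1},{"dp":[0,0.0082,-0.0074],"twist":0,"jaw":1},{"dp":[0,0.0085,-0.007],"twist":0,"jaw":1},{"dp":[0,0.0089,-0.0065],"twist":0,"jaw":1},{"dp":[0,0,0],"twist":0,"jaw":1}]}}

```text
clock: 16.7
eef_pos: [0.5182, -0.0181, 0.2935]
tool_rot: [0.721, 0.693, -0.0, -0.0]
wrist_force: [-13.0, 1.0, 12.4]
grip_width: 0.111
finger_force: 60.3
```

>>> {"api": "arm_command", "payload": {"commands": [{"dp":[0,0.0085,-0.0075],"twist":0,"jaw":1},{"dp":[0,0.009,-0.0063],"twist":0,"jaw":1},{"dp":[0,0.0094,-0.0056],"twist":0,"jaw":1},{"dp":[0,0.0098,-0.005],"twist":0,"jaw":1},{"dp":[0,0,0],"twist":0,"jaw":1}]}}

```text
clock: 17.12
eef_pos: [0.5567, -0.0196, 0.3157]
tool_rot: [0.721, 0.693, 0.001, -0.0]
wrist_force: [2.2, 1.9, -10.2]
grip_width: 0.113
finger_force: 60.0
```

```bash
python3 - <<'E'
from rig import manip, imaging
from h import *
s=manip.sense(); print(s["eef_pos"],s["wrist_force"])
P=np.array([[.4315,.1662],[.4418,.1978],[.4836,.2632],[.5182,.2935],s["eef_pos"][[0,2]]])
from scipy.optimize import least_squares
# bar = TCP+(0,off); hinge x and offset free, z hinge .110
r=least_squares(lambda v:np.hypot(P[:,0]-v[0],P[:,1]+v[1]-.110)-.2115,[.637,-.003]); print(r.x,r.fun*1e3)
hx,o=r.x; print(np.degrees(np.arctan2(P[:,1]+o-.11,hx-P[:,0]))-14.23)
o=np.zeros((384,800,3),np.uint8)
for n in("scene","side"):
    g=imaging.grab_frame(n); np.savez(f"pics/{n}3.npz",**g)
    if n=="scene": o[:,:400]=cv2.resize(g["img"][100:292,170:370],None,fx=2,fy=2,interpolation=2)
    else: o[:,400:]=cv2.resize(g["img"][80:272,180:380],None,fx=2,fy=2,interpolation=2)
cv2.imwrite("pics/v3.png",o[:,:,::-1])
E
```

```text
[ 0.55674786 -0.01957303  0.31568716] [  2.20028025   1.93811848 -10.16484206]
[ 0.63831975 -0.00984064] [ 0.45188142 -0.08175404 -0.57321693 -0.34525051  0.65521376]
[-1.59579156  7.40822129 28.58739955 41.09848573 53.15781918]
```

View pics/v3.png

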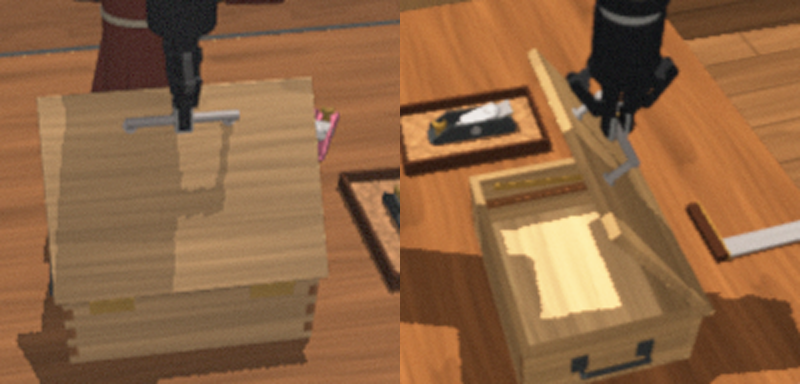

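The lid is up at about 53° with the bar between the jaws. In the crop the bar ends are at (127,125) and (238,116), and the plane is still in the tray. Next are the last few degrees.

>>> {"api": "arm_command", "payload": {"commands": [{"dp":[0,0.007,-0.0025],"twist":0,"jaw":1},{"dp":[0,0.007,-0.0022],"twist":0,"jaw":1},{"dp":[0,0.006,-0.0018],"twist":0,"jaw":1},{"dp":[0,0.0035,-0.001],"twist":0,"jaw":1},{"dp":[0,0,0],"twist":0,"jaw":1},{"dp":[0,0,0],"twist":0,"jaw":1},{"dp":[0,0,0],"twist":0,"jaw":1}]}}

```text
clock: 17.8
eef_pos: [0.5783, -0.0204, 0.3235]
tool_rot: [0.721, 0.693, 0.0, -0.0]
wrist_force: [-0.3, 4.5, -5.7]
grip_width: 0.113
finger_force: 60.5
```

```bash
python3 - <<'E'
from rig import manip, imaging
from h import *
s=manip.sense(); print(s["eef_pos"],s["wrist_force"])
o=np.zeros((600,800,3),np.uint8)
g=imaging.grab_frame("scene"); np.savez("pics/scene4.npz",**g); o[:360,:800]=cv2.resize(g["img"][125:215,165:365],None,fx=4,fy=4,interpolation=2)
h=imaging.grab_frame("side"); np.savez("pics/side4.npz",**h); o[360:,:480]=cv2.resize(h["img"][90:170,230:390],(480,240),interpolation=2)
o[360:,490:790]=cv2.resize(h["img"][160:240,260:360],(300,240),interpolation=2)
cv2.imwrite("pics/v4.png",o[:,:,::-1])
# predicted features: chest frame
c,sn=np.cos(-.039),np.sin(-.039); H=np.array([.637,-.0232,.110])
for t in (52,56,60,64,68):
    a=np.radians(t)
    def P(d,n,y): # d along lid from hinge to front, n above axis
        x=-d*np.cos(a)+n*np.sin(a); z=d*np.sin(a)+n*np.cos(a)
        return H+[c*x-sn*y,sn*x+c*y,z]
    Q=[P(.205,.052,-.066),P(.205,.052,.066),P(.248,.014,-.168),P(.248,.014,.168)]
    print(t,"scene",[np.round(((proj(g,q)[0]-165)*4,(proj(g,q)[1]-125)*4)).tolist() for q in Q],"side",[np.round(((proj(h,q)[0]-230)*3,(proj(h,q)[1]-90)*3+360)).tolist() for q in Q])
E
```

```text
[ 0.57832915 -0.02044522  0.32353922] [-0.30569313  4.46150942 -5.65698895]
52 scene [[270.0, 145.0], [495.0, 128.0], [92.0, 95.0], [639.0, 55.0]] side [[197.0, 580.0], [142.0, 474.0], [173.0, 685.0], [46.0, 404.0]]
56 scene [[271.0, 149.0], [500.0, 132.0], [90.0, 93.0], [647.0, 52.0]] side [[215.0, 572.0], [158.0, 466.0], [195.0, 671.0], [62.0, 393.0]]
60 scene [[273.0, 156.0], [505.0, 137.0], [87.0, 93.0], [656.0, 51.0]] side [[233.0, 564.0], [174.0, 459.0], [217.0, 659.0], [79.0, 382.0]]
64 scene [[274.0, 164.0], [510.0, 145.0], [85.0, 95.0], [665.0, 53.0]] side [[251.0, 557.0], [191.0, 453.0], [240.0, 647.0], [96.0, 372.0]]
68 scene [[276.0, 174.0], [516.0, 155.0], [82.0, 100.0], [674.0, 56.0]] side [[270.0, 551.0], [208.0, 448.0], [264.0, 636.0], [114.0, 364.0]]
```

View pics/v4.png

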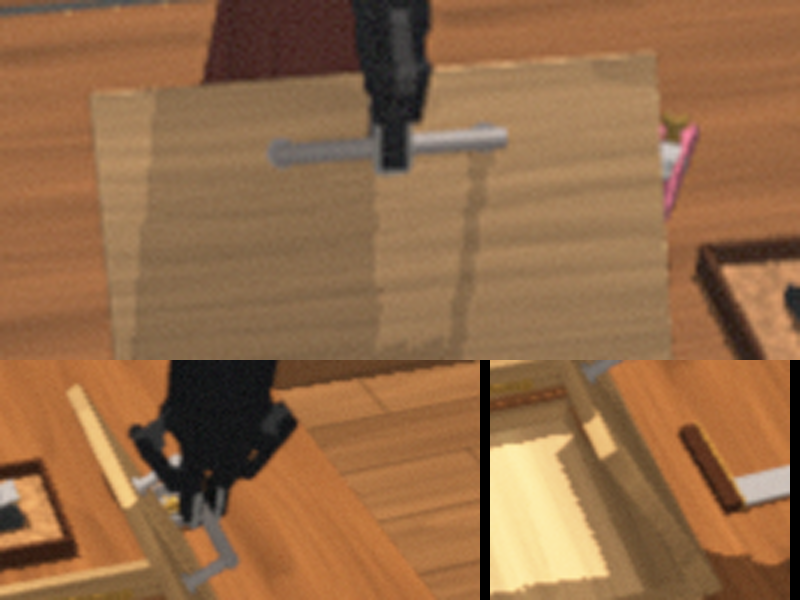

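The measured bar ends, (270,153) and (505,137) in the scene view and about (233,560) in the side view, and the lid corner at (80,383) match the 60° predictions. The lid is steady, so I'm handing in.

```bash
python3 -c "
from rig import manip,ticket
s=manip.sense();print(s['clock'],abs(s['dq']).max(),s['finger_force']);print(ticket.job_done())"
```

```text
17.9 0.002229510101715871 60.56864798069
the job is handed in; nothing more can be done
None
```

The block plane is sole down in the cork tray, and I handed the job in at 17.9 s with the arm holding the lid at about 60° by the camera check and nothing else on the bench visibly disturbed.

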